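Wedge the spring clip off the conveyor spindle

TASK

Take the steel wedge from its wooden stand and work it slowly and gently (no more than about 1 kg of push on spindle or clip) down between the upright spindle of the conveyor bracket and the back of the spring clip, sliding on both, until the clip spreads and comes off the spindle onto the bracket's ledge. Leave the clip lying on the ledge, clear of the spindle, and put the wedge back upright in its stand. Do not touch the clip with the fingers, and leave the other things on the counter alone.

Things in the scene. Friction and masses are not known exactly. Their poses are not given: they have to be found in the camera images.
- bracket: Fixed grey bracket, 116 (x) x 60 (y) x 72 high, lugs to |y| = 56. Origin on the counter under the centre of the spindle's bore, z up, x along its ledge away from the spindle. Ledge: two flat cheeks, tops 64 up, x = -28 to 80, |y| = 8 to 26; between them an open slot 16 wide (|y| < 8), floor 8 up. Side walls (|y| > 26) and an end wall (x = 80) rise 8 above the ledge.
- spindle: Seat of the upright steel spindle, 16 diameter, top 78 above the counter. This pose is the bore's centre at counter level (axes as the bracket's), not the spindle: it stands in a worn bore, its axis fixed anywhere from 3.5 mm to -x to 3.5 mm to +x of this point (y exact). The offset differs each time and is not measured: feel for the spindle's side with the wedge.
- clip_back (a point): Centre of the straight back bar (34 long along y) of the spring clip: loose, dark steel, bent of 6 round bar, U-shaped, lying flat on the ledge round the spindle, bar centre 67 and bar top 70 above the counter. At the start at the bracket's x = 19.5, so an open gap of 5 to 12 (by the spindle's offset) lies between spindle and back bar, over the slot. Axes as the bracket's at the start.
- clip: The same clip; origin on the bore's axis at the start, 19.5 to -x of clip_back. Its two sprung legs (28 apart, about 1.4 N/mm at the end) run from the back bar past the spindle to -x and pinch in behind it to a 10 mm mouth. It comes off to the bracket's +x: once its back bar is about 18 to 22 clear of the spindle's side, the legs are past the spindle's widest part and it snaps off by itself.
- wedge_handle (a point): Centre of the wooden handle (18 thick in x, 22 wide in y, 64 high) of the loose steel wedge, which stands tip down in the stand; grasp it here from above, best across x. Wedge: 137 high, about 0.12 kg. z up along the handle, x from the blade's flat side to its tapered side. Below: a collar 36 x 26 x 5 (underside 37 below this point) and the blade.
- wedge_tip (a point): Middle of the blade's tip edge on the flat side, 105 below and 13 to -x of the handle's centre, same axes. Blade: 68 long, 10 wide (y), smooth; its -x side is flat and upright (goes against the spindle); its +x side tapers (goes against the clip's back bar): 2.5 thick at the tip, growing evenly to 26 at 56 above the tip, then straight.
- wedge: The same wedge; origin and axes as wedge_tip.
- stand_mouth (a point): Centre of the mouth of the rectangular pocket in the top of the fixed dark wooden stand, 64 (x) x 54 (y) x 74 high. Pocket 30.5 (x) x 14.5 (y), 70 deep. Stowed, the wedge's collar rests on the stand's top, the blade in the pocket with its x along the stand's x, the handle's centre 37 above this point.
- guide_wheel: Bystander: white grooved plastic wheel, 48 diameter, 20 high, lying flat. Origin under its centre.
- spacer: Bystander: brass ring, 34 diameter, 12 high. Origin under its centre.
- screwdriver: Bystander: screwdriver lying on the counter.
- oil_bottle: Bystander: small white bottle, 44 diameter, 110 high. Origin under its centre.
- stapler: Bystander: stapler, 130 long, 45 high.
- card_reader: Bystander: black card reader, 160 x 75 x 32 high.
- pen_cup: Bystander: grey cup with pens, 74 diameter, 95 high, pens to 150.
- leg_l (a joint): Angle (rad) of the clip's +y leg about the end of its back bar: 0 relaxed, negative when spread outward.
- leg_r (a joint): Angle (rad) of the clip's -y leg: 0 relaxed, positive when spread outward.
Mind the look-alikes: they are no part of the job. What is shaped like the part that bears stand_mouth but blue or purple is not meant.

How it is judged:
On the way, in this order (a step that is already met when the one before it is completed fails the run):
1. the wedge, its tip below the clip, bears on both the spindle and the clip's back at once (contact force between wedge and spindle above 1 N and contact force between wedge and clip above 1 N and z of wedge_tip in the frame of bracket below 0.06 m and x of clip_back in the frame of bracket below 0.03 m), for 0.1 s.
2. the clip has come off the spindle, onto the ledge (x of clip_back in the frame of bracket above 0.032 m and value of joint leg_l above -0.04 rad and value of joint leg_r below 0.04 rad), for 0.1 s.
At the end, for the whole second after the job is handed in: The clip lies flat and still on the ledge, legs relaxed (within 0.04 rad), its back bar 32 to 80 mm from the bore's centre along the ledge; the wedge stands upright (within 0.12 rad), still and released in its stand, its handle's centre within 42 mm of the pocket's mouth (seated: 37 mm) (all of step 2 and x of clip_back in the frame of bracket below 0.08 m and z of clip_back in the frame of bracket between 0.062 and 0.073 m and angle between clip's own z axis and vertical below 0.15 rad and linear speed of each of clip, wedge below 0.01 m/s and distance between wedge_handle and stand_mouth below 0.042 m and angle between wedge's own z axis and vertical below 0.12 rad and contact force between the fingers and wedge below 0.1 N); the robot touches nothing.
It fails at once if the wedge presses the spindle with more than 12 N (contact force between wedge and spindle above 12 N).
It fails at once if the wedge presses the clip with more than 15 N (contact force between wedge and clip above 15 N).
It fails at once if the wedge is pressed on the bracket (its cheeks, floor or spindle) with more than 20 N (contact force between wedge and bracket above 20 N).
It fails at once if the fingers touch the clip (contact force between the fingers and clip above 0.5 N).
It fails at once if a bystander is pushed about (more than 30 mm) (distance of any of guide_wheel, spacer, screwdriver, oil_bottle, stapler, card_reader, pen_cup from where it was at the start of the episode above 0.03 m).
It also fails if it takes over 72 s, if anything falls off the work surface, if the arm or the gripper's body presses on something with over 40 N, if the wrist force passes 120 N, or if a joint passes its speed limit or range.

ROBOT

A 6-joint arm with a two-finger parallel gripper is mounted at the origin on the work surface. World frame = base frame: x ahead of the robot, y to its left, z up, the work surface at z = 0. Lengths are in m, angles in rad, forces in N, time in s.
With the tool pointing down it reaches from about 0.4 to 0.825 m from the base axis. Payload 7 kg.
Tool frame: the origin (TCP) lies at the very end of the fingers, on their centre line; the grasp point (between the pads) lies 19 mm behind it (hold_point_z is the distance from the TCP to the grasp point, in m); z points along the fingers, y is the line along which they close (so a half turn about z gives the same grasp; the last joint's range is limited). The gripper opens to 88 mm and grips with 3 to 60 N. Pads are 19 mm wide; open, the fingers measure 130 mm over their backs; the gripper's body (78 mm by 193 mm) begins 47 mm behind the grasp point.
Start: joints at [-1.048, 0.359, 0.012, 0, -1.224, -0.288], TCP at [0.157, -0.656, 0.227] pointing down, gripper open.
Joint ranges: [-3.07, 3.07], [-1.43, 2.12], [-1.02, 1.25], [-3.03, 1.67], [-3.05, -0], [-3.03, 3.03]. Speed limits (rad/s): [2.39, 2.39, 3.01, 3.14, 3.14, 3.14].

INTERFACE

Orientations are given as a 3x3 rotation matrix whose columns are the frame's x, y, z axes.
In Python, from cell import observe, read_camera, close_job, trace, hold_point_z gives the robot as it stands.
- The arm moves only by the tool drive_tool, never from a script. Its argument "plan" is a list of rows, each a list of 7 numbers: the shift along the tool's x, y, z in mm, then the turn, a rotation vector about the tool's x, y, z in rad, then the opening, from 0 (shut) to 1 (fully open). In form: [[dx, dy, dz, ax, ay, az, gripper], ...]. A call has 1 to 10 rows; each row shifts and turns the commanded pose from where the row before left it, along the tool's axes as they then stand; what a row does not reach is not made up. A row lasts 1/12 s, in which the tool goes at most 41.7 mm and 7.16 degrees, less where a joint would pass 70% of its speed; a pose out of reach is approached as far as the arm can. A call with a gripper value outside its range is refused whole. The fingers move at their own pace and stop on an object; the grip force is fixed at half the most. Time passes only in rows, so rows that do not move let the fingers close. It gives the time, the measured TCP pose, the force, the opening and the grip force at its end, in the units of the state.
- observe(): the state, without advancing time (a new reading comes with each control period).
- read_camera(name): name is "scene" or "side" or "wrist"; returns a dict with "color" (480x640x3 uint8, red, green, blue), "range_z" (480x640 float32, m along the optical axis (not along the pixel's ray), 0 where there is no reading), "mtx" (3x3 intrinsics, pixels), "extrinsics" (4x4, takes a point from camera to world coordinates); the wrist camera has in their place "mount" (4x4, takes a point from camera to tool coordinates, whose origin is the TCP and whose axes are the flange's). Camera axes: x right, y down, z forward; pixel columns grow to the right and rows downward; lengths in m; the calibration is good to about 2 mm. A picture is of the moment at which its call begins: read the wrist's pose just before it.
- close_job(): hands the job in; it is judged then, once.
Trained networks look in a picture, given as the dict that the camera call returned (one of the last four; its "shot" number tells which), for a name from the list of things; names that differ only in an ending like _2 or _b are one class to them, and where a whole thing is asked for, a point or a joint stands for the part that bears it (a point fixed in the world has none). Each returns a list of dicts, best first, with "score" (0 to 1); they miss things now and then, are a little off and sometimes report something else, mostly with a low value. They report only what shows in the picture. A call takes as long as a camera call. They do not tell look-alikes from the thing itself.
- trace(picture, thing): "pixels" (480x640 bool, what is visible of it) and "box" ([left, top, width, height] in pixels, round what is visible of it).
The state is a dict: "time": time; "q": joint angles; "qd": joint speeds; "joint_torque": joint torques, N m; "tool_pos": TCP position; "tcp_rot": TCP orientation; "contact_force": force on the tool from outside, world axes, zero at the start; "wrist_torque": the same for the moment, N m; "width": opening from 0.0 (shut) to 1.0 (fully open); "finger_force": force on a finger pad.
Only numpy, scipy, OpenCV 4.12 (cv2) and the standard library are available. Lean on these libraries where they do the work, as an engineer would, in place of code of your own. Each camera call takes 0.05 s, during which the arm holds its last target. There are 200 camera calls.

## Working session

There is one attempt and no reset: what is moved stays moved. The work goes in short steps, Python scripts to look and compute and a tool call to move; the robot and the scene stay as the last step left them, time stands still between calls to the robot, and variables do not carry over. Pictures are saved under pics/ and viewed, at most 10 in all, crops included, and the job is handed in when it is done.

Besides the shell and the picture viewer there is one more tool, called after "Request:" as a command line: name --pt "numbers of a row" for each row, then --argument value for the rest. drive_tool: Moves the arm, as the interface text tells. Its arguments: {"type":"object","properties":{"plan":{"type":"array","items":{"type":"array","items":{"type":"number"}}}},"required":["plan"]}

```bash
mkdir -p pics
cat > h.py <<'E'
import numpy as np, cv2
from cell import observe, read_camera, close_job, trace, hold_point_z
def pts(p, mask=None, s=None):
    d=p["range_z"]; K=p["mtx"]
    m=(d>0) if mask is None else mask&(d>0)
    v,u=np.nonzero(m); z=d[v,u]
    c=np.stack([(u-K[0,2])*z/K[0,0],(v-K[1,2])*z/K[1,1],z],1)
    if "extrinsics" in p: T=np.array(p["extrinsics"])
    else:
        T=np.eye(4);T[:3,:3]=s["tcp_rot"];T[:3,3]=s["tool_pos"];T=T@np.array(p["mount"])
    return c@T[:3,:3].T+T[:3,3],u,v
def save(p,n,crop=None,scale=1):
    im=p["color"][...,::-1]
    if crop: x,y,w,h=crop; im=im[y:y+h,x:x+w]
    cv2.imwrite("pics/"+n,cv2.resize(im,None,fx=scale,fy=scale,interpolation=cv2.INTER_CUBIC))
E
python3 - <<'E'
from h import *
s=observe(); print(s["time"],s["tcp_rot"],s["contact_force"],s["width"],hold_point_z)
ims=[]
for n in ["scene","side"]:
    p=read_camera(n); save(p,n+"0.png")
    for t in ["bracket","wedge","stand_mouth","clip","spindle","oil_bottle","pen_cup","stapler","card_reader"]:
        for r in trace(p,t)[:3]:
            P,_,_=pts(p,r["pixels"])
            print(n,t,round(r["score"],2),r["box"],np.percentile(P,[2,50,98],axis=0).round(3).tolist() if len(P) else None)
E
```

```text
0.0 [[-9.72591225e-01 -2.32521054e-01 -5.18510663e-04]
 [-2.32521594e-01  9.72589920e-01  1.59848605e-03]
 [ 1.32616584e-04  1.67523843e-03 -9.99998588e-01]] [-0.22051628  0.06792876 -0.01417366] 1.000926713762986 0.0188
scene wedge 0.71 [389.6, 228.2, 15.8, 27.6] [[0.546, 0.16, 0.076], [0.562, 0.17, 0.112], [0.571, 0.183, 0.143]]
scene wedge 0.61 [313.5, 279.0, 19.4, 25.2] [[0.603, -0.022, -0.0], [0.631, 0.0, 0.018], [0.647, 0.022, 0.023]]
scene stand_mouth 0.91 [380.9, 242.1, 30.6, 41.6] [[0.528, 0.141, 0.001], [0.582, 0.167, 0.055], [0.592, 0.2, 0.077]]
scene stand_mouth 0.82 [338.0, 193.1, 27.7, 33.9] [[0.313, 0.044, 0.002], [0.367, 0.073, 0.057], [0.38, 0.105, 0.077]]
scene stand_mouth 0.62 [374.0, 213.3, 25.4, 36.7] [[0.404, 0.133, 0.005], [0.458, 0.157, 0.068], [0.47, 0.192, 0.077]]
scene clip 0.47 [268.0, 235.5, 14.1, 9.3] [[0.495, -0.156, 0.062], [0.513, -0.127, 0.069], [0.53, -0.118, 0.072]]
scene spindle 0.45 [272.9, 235.1, 3.1, 5.9] [[0.493, -0.142, 0.058], [0.505, -0.135, 0.073], [0.511, -0.128, 0.079]]
scene oil_bottle 0.97 [470.0, 226.6, 19.1, 38.4] [[0.473, 0.379, 0.0
[... 1684 characters left out ...]
side oil_bottle 0.56 [252.7, 376.3, 24.7, 46.4] [[0.463, 0.389, 0.004], [0.478, 0.411, 0.069], [0.502, 0.423, 0.11]]
side oil_bottle 0.16 [272.2, 271.4, 15.6, 30.6] [[0.538, 0.163, 0.075], [0.549, 0.179, 0.107], [0.57, 0.185, 0.143]]
side pen_cup 0.61 [154.5, 341.8, 47.7, 61.4] [[0.625, 0.389, 0.004], [0.655, 0.425, 0.07], [0.692, 0.456, 0.145]]
side stapler 0.93 [381.0, 157.7, 38.3, 31.5] [[0.367, -0.463, -0.001], [0.402, -0.403, 0.028], [0.444, -0.353, 0.046]]
side stapler 0.62 [253.9, 377.3, 22.4, 43.2] [[0.463, 0.39, 0.01], [0.477, 0.411, 0.07], [0.499, 0.423, 0.11]]
side card_reader 0.66 [291.6, 140.9, 49.3, 35.0] [[0.601, -0.445, -0.003], [0.673, -0.382, 0.027], [0.756, -0.336, 0.032]]
```

View pics/scene0.png

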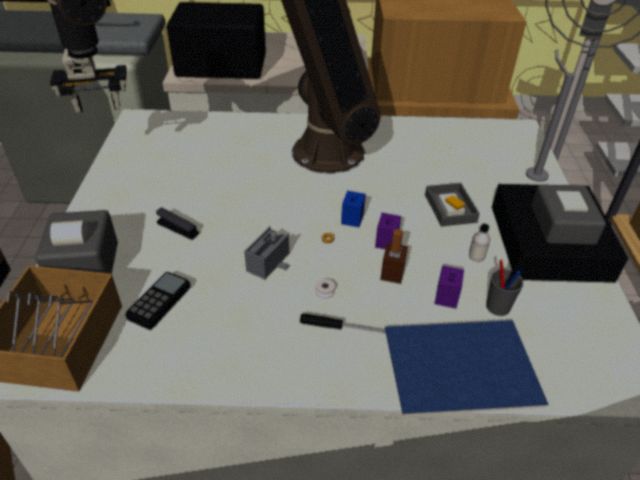

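Run:
```python
from h import *
a=cv2.imread("pics/scene0.png")[185:305,255:425]; b=cv2.imread("pics/side0.png")[185:365,200:410]
a=cv2.resize(a,None,fx=3,fy=3,interpolation=2);b=cv2.resize(b,(int(210*360/180*0+420*0.68),360)) if 0 else cv2.resize(b,None,fx=2.0*0.69,fy=2.0*0.69)
h=max(a.shape[0],b.shape[0]);o=np.zeros((h,a.shape[1]+b.shape[1],3),np.uint8);o[:a.shape[0],:a.shape[1]]=a;o[:b.shape[0],a.shape[1]:]=b
cv2.imwrite("pics/c0.png",o);print(o.shape)
```

```text
(360, 800, 3)
```

View pics/c0.png

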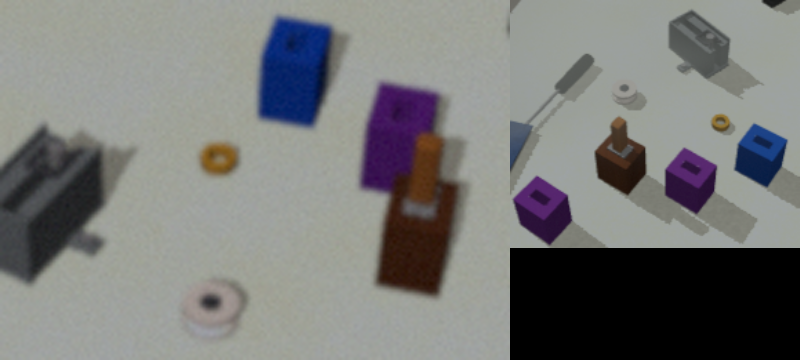

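The wanted stand is the brown one at scene (395,262), holding the wedge. Its look-alikes are blue (353,208), purple (388,230) and purple (450,285). The crop confirms brown. The bracket is at (268,252), with its spindle at the far end at (277,238).

Run:
```python
from h import *
s=observe(); R=np.array(s["tcp_rot"])
p=read_camera("wrist"); print("mount",np.array(p["mount"]).round(3).tolist(), p["mtx"][0][0])
for n in ["scene","side"]:
    p=read_camera(n); P,_,_=pts(p)
    for nm,c,r,zl in [("brk",(0.53,-0.14),0.09,(0.06,0.09)),("stand",(0.557,0.172),0.05,(0.069,0.079))]:
        m=(np.hypot(P[:,0]-c[0],P[:,1]-c[1])<r)&(P[:,2]>zl[0])&(P[:,2]<zl[1])
        print(n,nm,m.sum(),cv2.minAreaRect((P[m,:2]*1000).astype(np.float32)))
T=np.array([0.525,-0.14,0.0])-s["tool_pos"]; print((R.T@T*1000).round())
```

```text
mount [[-0.0, -0.966, -0.258, 0.07], [1.0, -0.0, -0.001, 0.001], [0.0, -0.258, 0.966, -0.158], [0.0, 0.0, 0.0, 1.0]] 420.5984991691851
scene brk 705 ((527.3865966796875, -151.05731201171875), (66.00540161132812, 118.44729614257812), 60.44328308105469)
scene stand 306 ((554.0584716796875, 172.471923828125), (54.07636642456055, 73.34656524658203), 76.49298095703125)
side brk 625 ((527.3197631835938, -149.7747802734375), (63.59137725830078, 114.90756225585938), 58.543304443359375)
side stand 427 ((554.2304077148438, 173.047119140625), (55.60437774658203, 66.29126739501953), 76.61772918701172)
[-478.  417.  227.]
```

Request:
drive_tool --pt "-26.6 23.2 0 0 0 0 1" --pt "-26.6 23.2 0 0 0 0 1" --pt "-26.6 23.2 0 0 0 0 1" --pt "-26.6 23.2 0 0 0 0 1" --pt "-26.6 23.2 0 0 0 0 1" --pt "-26.6 23.2 0 0 0 0 1" --pt "-26.6 23.2 0 0 0 0 1" --pt "-26.6 23.2 0 0 0 0 1" --pt "-26.6 23.2 0 0 0 0 1" --pt "-26.6 23.2 0 0 0 0 1"

```text
time: 1.98
tool_pos: [0.3625, -0.3675, 0.2269]
tcp_rot: [[-0.973, -0.233, 0.001], [-0.233, 0.973, -0.0], [-0.001, -0.0, -1.0]]
contact_force: [0.6, -0.3, -0.2]
width: 1.001
finger_force: 0.0
```

Request:
drive_tool --pt "-26.6 23.2 0 0 0 0 1" --pt "-26.6 23.2 0 0 0 0 1" --pt "-26.6 23.2 0 0 0 0 1" --pt "-26.6 23.2 0 0 0 0 1" --pt "-26.6 23.2 0 0 0 0 1" --pt "-26.6 23.2 0 0 0 0 1" --pt "-26.6 23.2 0 0 0 0 1" --pt "-26.6 23.2 0 0 0 0 1" --pt "0 0 0 0 0 0 1" --pt "0 0 0 0 0 0 1"

```text
time: 2.82
tool_pos: [0.5264, -0.1374, 0.2263]
tcp_rot: [[-0.972, -0.235, -0.0], [-0.235, 0.972, -0.0], [0.0, 0.0, -1.0]]
contact_force: [-0.6, -0.8, -0.3]
width: 0.998
finger_force: 0.0
```

```bash
cat >> h.py <<'E'
def brk(P):
    m=(np.hypot(P[:,0]-.527,P[:,1]+.15)<0.09)&(P[:,2]>.068)&(P[:,2]<.0755)
    return P[m]
E
python3 - <<'E'
from h import *
s=observe(); R=np.array(s["tcp_rot"]); print(s["tool_pos"],s["q"],s["time"])
p=read_camera("wrist"); save(p,"w1.png"); P,u,v=pts(p,None,s)
np.savez("w1.npz",P=P,u=u,v=v)
for t in ["bracket","clip","clip_back","spindle"]:
    for r in trace(p,t)[:2]:
        Q,_,_=pts(p,r["pixels"],s); print(t,r["score"],r["box"],np.percentile(Q,[2,50,98],axis=0).round(4).tolist())
m=(np.hypot(P[:,0]-.527,P[:,1]+.15)<0.095)&(P[:,2]>.059)&(P[:,2]<.085)
print(cv2.minAreaRect((P[m,:2]*1000).astype(np.float32)))
h=P[(np.hypot(P[:,0]-.501,P[:,1]+.135)<0.014)&(P[:,2]>.074)]; print("spindle top",len(h),h.mean(0),np.percentile(h,[2,98],axis=0))
E
```

```text
[ 0.52635702 -0.13739175  0.22632816] [ 1.04988775e-01  1.43833139e-01 -2.78006797e-01 -1.34899675e-05
 -1.14929963e+00 -1.43810046e+00] 2.8167
bracket 0.77 [231.8, 140.3, 154.2, 157.5] [[0.4701, -0.1966, 0.006], [0.5287, -0.1534, 0.064], [0.5806, -0.1039, 0.0778]]
bracket 0.42 [421.4, 315.8, 28.3, 52.0] [[0.6026, -0.0194, 0.0015], [0.6407, -0.0015, 0.0196], [0.6452, 0.0118, 0.0214]]
clip 0.86 [292.4, 160.6, 70.4, 70.2] [[0.4792, -0.1599, 0.0621], [0.5053, -0.1403, 0.0693], [0.5276, -0.1166, 0.0713]]
clip_back 0.85 [297.9, 163.6, 64.8, 69.4] [[0.4801, -0.1597, 0.0458], [0.505, -0.1407, 0.0693], [0.5279, -0.1183, 0.0713]]
spindle 0.9 [317.7, 177.2, 28.2, 31.6] [[0.4921, -0.1451, 0.0085], [0.4989, -0.1362, 0.0775], [0.5148, -0.1265, 0.0795]]
((527.0928955078125, -151.55938720703125), (60.228492736816406, 112.38653564453125), 60.47537612915039)
spindle top 20345 [ 0.49824194 -0.13577365  0.32128364] [[ 0.49163946 -0.14829522  0.30412177]
 [ 0.50359342 -0.12249614  0.33950198]]
```

View pics/w1.png

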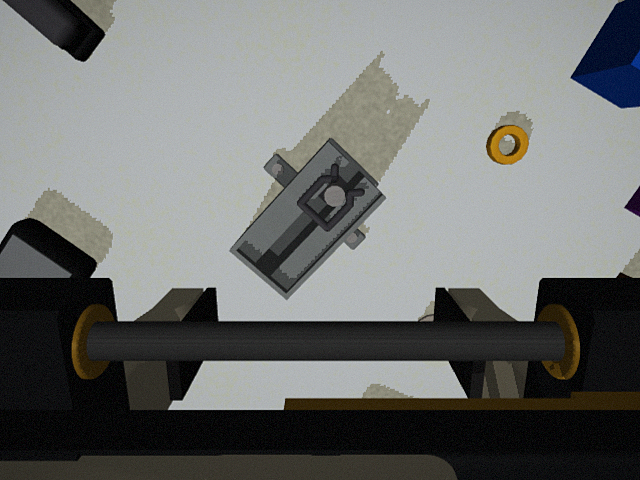

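The wrist view shows the spindle at (335,196) inside the clip. The clip's back bar is at about (317,218), and the ledge runs to lower-left (285,290). Next, the stand.

Request:
drive_tool --pt "-11.1 32.8 0 0 0 0 1" --pt "-11.1 32.8 0 0 0 0 1" --pt "-11.1 32.8 0 0 0 0 1" --pt "-11.1 32.8 0 0 0 0 1" --pt "-11.1 32.8 0 0 0 0 1" --pt "-11.1 32.8 0 0 0 0 1" --pt "-11.1 32.8 0 0 0 0 1" --pt "-11.1 32.8 0 0 0 0 1" --pt "-11.1 32.8 0 0 0 0 1"

```text
time: 3.82
tool_pos: [0.554, 0.1721, 0.227]
tcp_rot: [[-0.973, -0.231, 0.001], [-0.231, 0.973, 0.0], [-0.001, 0.0, -1.0]]
contact_force: [0.6, -1.4, 0.2]
width: 1.0
finger_force: 0.0
```

Request:
drive_tool --pt "0 0 0 0 0 -0.122 1" --pt "0 0 0 0 0 -0.122 1" --pt "0 0 0 0 0 -0.122 1" --pt "0 0 0 0 0 -0.122 1" --pt "0 0 0 0 0 -0.122 1" --pt "0 0 0 0 0 -0.122 1" --pt "0 0 0 0 0 -0.122 1" --pt "0 0 0 0 0 -0.122 1" --pt "0 0 0 0 0 -0.122 1" --pt "0 0 0 0 0 0 1"

```text
time: 4.65
tool_pos: [0.5541, 0.1704, 0.2268]
tcp_rot: [[-0.232, -0.973, 0.0], [-0.973, 0.232, 0.0], [-0.0, -0.0, -1.0]]
contact_force: [0.5, -0.7, -1.2]
width: 0.996
finger_force: 0.0
```

Run:
```python
from h import *
s=observe(); R=np.array(s["tcp_rot"]); print(s["tool_pos"],R.round(3).tolist(),s["q"],s["time"])
p=read_camera("wrist"); save(p,"w2.png"); P,u,v=pts(p,None,s); np.savez("w2.npz",P=P,u=u,v=v)
c=lambda z0,z1,r:P[(np.hypot(P[:,0]-.554,P[:,1]-.173)<r)&(P[:,2]>z0)&(P[:,2]<z1)]
for nm,z0,z1,r in [("top",.071,.0765,.048),("collar",.0775,.083,.03),("handle",.138,.147,.025)]:
    Q=c(z0,z1,r); print(nm,len(Q),cv2.minAreaRect((Q[:,:2]*1000).astype(np.float32)) if len(Q) else 0, np.median(Q[:,2]))
d=np.load("w1.npz");P=d["P"]
for nm,ctr,r,z0,z1 in [("spin",(.499,-.136),.012,.0745,.084),("brk",(.527,-.151),.095,.0695,.076)]:
    Q=P[(np.hypot(P[:,0]-ctr[0],P[:,1]-ctr[1])<r)&(P[:,2]>z0)&(P[:,2]<z1)];print(nm,len(Q),cv2.minAreaRect((Q[:,:2]*1000).astype(np.float32)),Q.mean(0),cv2.minEnclosingCircle((Q[:,:2]*1000).astype(np.float32)))
```

```text
[0.55413426 0.17038674 0.22677115] [[-0.232, -0.973, 0.0], [-0.973, 0.232, 0.0], [-0.0, -0.0, -1.0]] [ 6.35532221e-01  2.02742881e-01 -2.03683815e-01  5.07925814e-05
 -1.16407744e+00 -8.69307122e-01] 4.65
top 3776 ((553.7088012695312, 171.29827880859375), (53.90960693359375, 64.1579360961914), 76.72682189941406) 0.07404178569003522
collar 806 ((553.45849609375, 171.01339721679688), (26.308984756469727, 35.85276794433594), 76.41699981689453) 0.07903529443073218
handle 1013 ((553.1925048828125, 171.0404510498047), (22.248064041137695, 17.553945541381836), 76.07833862304688) 0.14273558197913158
spin 360 ((499.8817443847656, -136.52178955078125), (15.281780242919922, 14.704354286193848), 13.528883934020996) [ 0.49965412 -0.13646519  0.07800808] ((499.8149108886719, -136.3827667236328), 7.907397270202637)
brk 2601 ((527.19091796875, -151.60284423828125), (60.21765899658203, 112.1778335571289), 60.50050354003906) [ 0.52781884 -0.15215203  0.07162   ] ((526.7470703125, -151.6602020263672), 63.14778518676758)
```

View pics/w2.png

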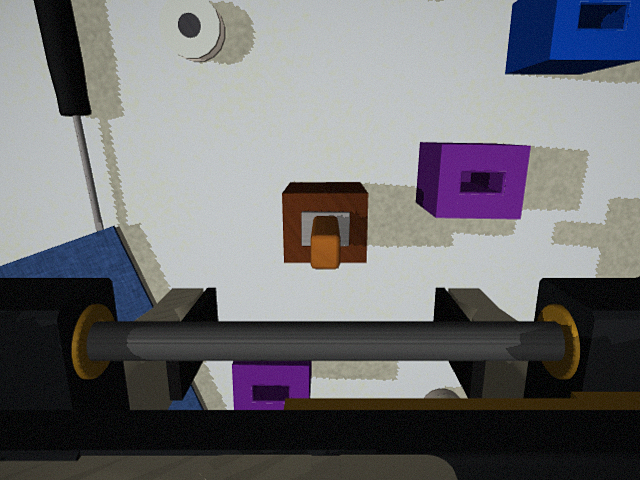

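The brown stand is centred at about (325,222), with the collar and handle aligned to the tool. The measured handle is at (553.4, 171.1) mm, so I grasp there.

Request:
drive_tool --pt "-0.5 0.8 17 0 0 0 1" --pt "0 0 17 0 0 0 1" --pt "0 0 17 0 0 0 1" --pt "0 0 17 0 0 0 1" --pt "0 0 17 0 0 0 1" --pt "0 0 17 0 0 0 1" --pt "0 0 17 0 0 0 0.6" --pt "0 0 15.6 0 0 0 0.4" --pt "0 0 0 0 0 0 0" --pt "0 0 0 0 0 0 0"

```text
time: 5.53
tool_pos: [0.5531, 0.1714, 0.0916]
tcp_rot: [[-0.239, -0.971, -0.001], [-0.971, 0.239, -0.001], [0.001, 0.001, -1.0]]
contact_force: [-0.6, 0.8, 0.1]
width: 0.758
finger_force: 0.0
```

Request:
drive_tool --pt "0 0 0 0 0 0 0" --pt "0 0 0 0 0 0 0" --pt "0 0 0 0 0 0 0" --pt "0 0 0 0 0 0 0" --pt "0 0 0 0 0 0 0" --pt "0 0 0 0 0 0 0"

```text
time: 6.03
tool_pos: [0.5534, 0.1722, 0.0923]
tcp_rot: [[-0.236, -0.972, 0.0], [-0.972, 0.236, 0.0], [-0.0, -0.0, -1.0]]
contact_force: [-0.7, 0.3, 0.1]
width: 0.303
finger_force: 0.0
```

Request:
drive_tool --pt "0 0 0 0 0 0 0" --pt "0 0 0 0 0 0 0" --pt "0 0 0 0 0 0 0" --pt "0 0 0 0 0 0 0" --pt "0 0 0 0 0 0 0" --pt "0 0 0 0 0 0 0"

```text
time: 6.53
tool_pos: [0.5535, 0.1722, 0.0922]
tcp_rot: [[-0.236, -0.972, 0.0], [-0.972, 0.236, 0.0], [-0.0, -0.0, -1.0]]
contact_force: [-0.4, 0.7, 2.5]
width: 0.201
finger_force: 30.0
```

Request:
drive_tool --pt "0 0 -6 0 0 0 0" --pt "0 0 -12 0 0 0 0" --pt "0 0 -14 0 0 0 0" --pt "0 0 -14 0 0 0 0" --pt "0 0 -14 0 0 0 0" --pt "0 0 -14 0 0 0 0" --pt "0 0 -14 0 0 0 0" --pt "0 0 -12 0 0 0 0" --pt "0 0 0 0 0 0 0"

```text
time: 7.28
tool_pos: [0.5543, 0.1725, 0.1945]
tcp_rot: [[-0.236, -0.972, 0.003], [-0.972, 0.236, 0.002], [-0.002, -0.003, -1.0]]
contact_force: [1.7, -0.0, -1.3]
width: 0.206
finger_force: 30.0
```

Run:
```python
from h import *
s=observe(); print(s["tool_pos"],s["width"],s["finger_force"],s["contact_force"])
a=read_camera("side"); b=read_camera("scene"); r=None
for p,n in [(a,"side"),(b,"scene")]:
    for r in trace(p,"wedge")[:2]: print(n,r["score"],r["box"])
w=read_camera("wrist")
o=np.hstack([cv2.resize(a["color"][230:330,220:330],None,fx=2.8,fy=2.8),cv2.resize(b["color"][190:290,350:460],None,fx=2.8,fy=2.8)])
o=np.vstack([o,cv2.resize(w["color"][150:380,160:520],(616,314))])
cv2.imwrite("pics/l1.png",o[...,::-1])
```

```text
[0.55426672 0.17250907 0.19450694] 0.20592591160970983 30.000051856040955 [ 1.68309874 -0.01825663 -1.29766679]
side 0.79 [269.0, 250.9, 16.8, 34.4]
scene 0.61 [394.6, 218.7, 10.7, 20.0]
```

View pics/l1.png

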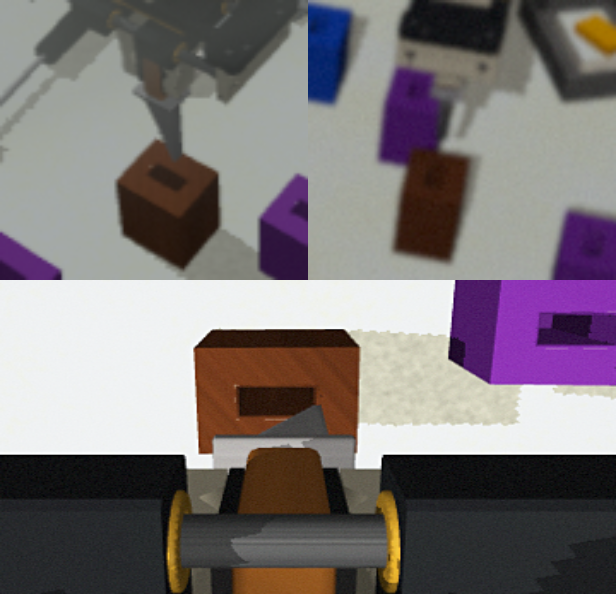

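The wrist crop shows the blade's upright flat side at image right (tool +y) and the taper to the left. So wedge +x is tool −y. I turn 0.277 rad to match the bracket and carry it over.

Request:
drive_tool --pt "0 0 0 0 0 0.0923 0" --pt "0 0 0 0 0 0.0923 0" --pt "0 0 0 0 0 0.0923 0"

```text
time: 7.78
tool_pos: [0.5529, 0.1718, 0.1909]
tcp_rot: [[-0.496, -0.868, -0.002], [-0.868, 0.496, -0.001], [0.002, 0.001, -1.0]]
contact_force: [0.4, 1.0, -1.6]
width: 0.202
finger_force: 30.0
```

Request:
drive_tool --pt "19.6 -8.6 0 0 0 0 0" --pt "32 -14 0 0 0 0 0" --pt "32 -14 0 0 0 0 0" --pt "32 -14 0 0 0 0 0" --pt "32 -14 0 0 0 0 0" --pt "32 -14 0 0 0 0 0" --pt "32 -14 0 0 0 0 0" --pt "32 -14 0 0 0 0 0" --pt "32 -14 0 0 0 0 0" --pt "20 -9.3 0 0 0 0 0"

```text
time: 8.62
tool_pos: [0.5196, -0.1517, 0.1911]
tcp_rot: [[-0.493, -0.87, -0.002], [-0.87, 0.493, -0.0], [0.001, 0.001, -1.0]]
contact_force: [0.3, 0.5, -2.4]
width: 0.205
finger_force: 30.0
```

Request:
drive_tool --pt "0 0 5 0 0 0 0" --pt "0 0 5 0 0 0 0" --pt "0 0 5 0 0 0 0" --pt "0 0 0 0 0 0 0" --pt "0 0 0 0 0 0 0"

```text
time: 9.03
tool_pos: [0.5206, -0.1483, 0.1763]
tcp_rot: [[-0.491, -0.871, -0.001], [-0.871, 0.491, -0.0], [0.001, 0.001, -1.0]]
contact_force: [0.5, -0.2, -1.9]
width: 0.204
finger_force: 30.0
```

Run:
```python
from h import *
s=observe(); R=np.array(s["tcp_rot"]); print(s["tool_pos"],R.round(4).tolist(),s["contact_force"],s["q"][5])
p=read_camera("wrist"); save(p,"w3.png",(200,120,240,240),2.4); P,u,v=pts(p,None,s); np.savez("w3.npz",P=P,u=u,v=v,pos=s["tool_pos"],R=R)
L=(P-s["tool_pos"])@R*1000  # tool frame
# blade: camera-facing points near tool axis
for z0,z1 in [(40,50),(50,60),(60,70),(70,80),(78,84)]:
    m=(abs(L[:,1])<18)&(abs(L[:,0])<12)&(L[:,2]>z0)&(L[:,2]<z1); print(z0,m.sum(),np.percentile(L[m],[3,50,97],axis=0).round(1).tolist() if m.any() else 0)
e=np.array([.8704,-.4924]);
Q=P[(np.hypot(P[:,0]-.4998,P[:,1]+.1364)<.013)&(P[:,2]>.0745)&(P[:,2]<.084)]
print("spin",len(Q),cv2.minEnclosingCircle((Q[:,:2]*1000).astype(np.float32)),np.median(Q[:,2]))
m=(np.hypot(P[:,0]-.527,P[:,1]+.151)<0.095)&(P[:,2]>.0695)&(P[:,2]<.076);print(cv2.minAreaRect((P[m,:2]*1000).astype(np.float32)))
```

```text
[ 0.52064851 -0.14831955  0.17629772] [[-0.4914, -0.871, -0.0013], [-0.871, 0.4914, -0.0], [0.0007, 0.0012, -1.0]] [ 0.5174477  -0.17031665 -1.91496624] -0.5981502234500763
40 179 [[6.0, -4.7, 42.0], [6.4, 4.5, 45.7], [6.7, 13.7, 49.7]]
50 155 [[6.0, -1.7, 50.2], [6.3, 6.6, 54.8], [6.6, 13.7, 59.7]]
60 102 [[6.0, 2.5, 60.3], [6.4, 8.6, 64.4], [6.7, 13.9, 69.3]]
70 55 [[6.0, 6.3, 70.4], [6.3, 10.6, 74.3], [6.6, 14.0, 78.8]]
78 21 [[6.2, 8.8, 78.2], [6.3, 11.4, 80.4], [6.6, 13.8, 83.0]]
spin 480 ((499.43609619140625, -136.3654022216797), 8.08320140838623) 0.07798481567651111
((526.7626953125, -151.86294555664062), (60.079708099365234, 112.00843811035156), 60.480140686035156)
```

View pics/w3.png

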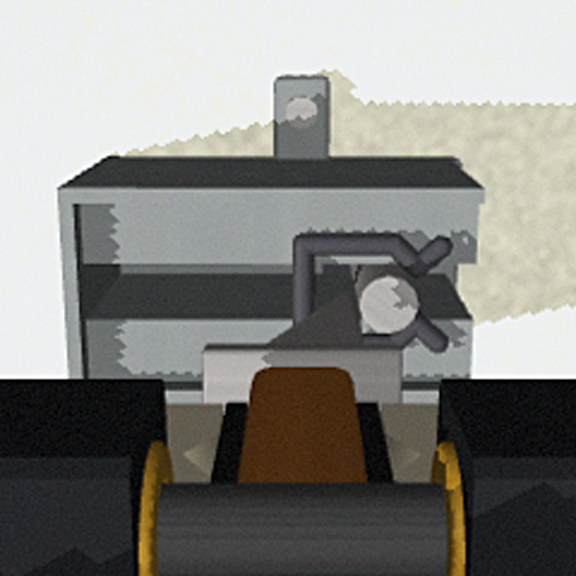

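The crop shows the blade tip between spindle (388,305) and back bar (305,290), with about 2.4 mm to the spindle. The blade sits 1.3 mm off the slot's centreline, so I correct that and lower.

Request:
drive_tool --pt "-1.35 0 0 0 0 0 0" --pt "0 0 4 0 0 0 0" --pt "0 0 4 0 0 0 0" --pt "0 0 4 0 0 0 0" --pt "0 0 4 0 0 0 0" --pt "0 0 4 0 0 0 0" --pt "0 0 4 0 0 0 0" --pt "0 0 2 0 0 0 0" --pt "0 0 0 0 0 0 0" --pt "0 0 0 0 0 0 0"

```text
time: 9.92
tool_pos: [0.5215, -0.148, 0.1509]
tcp_rot: [[-0.492, -0.87, -0.0], [-0.87, 0.492, -0.0], [0.0, 0.0, -1.0]]
contact_force: [1.7, -0.3, -1.1]
width: 0.207
finger_force: 30.0
```

Request:
drive_tool --pt "0 0.5 0 0 0 0 0" --pt "0 0.5 0 0 0 0 0" --pt "0 0 0 0 0 0 0" --pt "0 0 0 0 0 0 0"

```text
time: 10.25
tool_pos: [0.5207, -0.1475, 0.1511]
tcp_rot: [[-0.492, -0.87, 0.0], [-0.87, 0.492, 0.0], [-0.0, -0.0, -1.0]]
contact_force: [0.4, -1.0, -1.1]
width: 0.204
finger_force: 30.0
```

Request:
drive_tool --pt "0 0.5 0 0 0 0 0" --pt "0 0 0 0 0 0 0" --pt "0 0 0 0 0 0 0"

```text
time: 10.5
tool_pos: [0.5202, -0.1472, 0.151]
tcp_rot: [[-0.492, -0.87, 0.0], [-0.87, 0.492, -0.0], [-0.0, -0.0, -1.0]]
contact_force: [0.2, 0.5, -1.3]
width: 0.203
finger_force: 30.0
```

Request:
drive_tool --pt "0 0.5 0 0 0 0 0" --pt "0 0 0 0 0 0 0" --pt "0 0 0 0 0 0 0"

```text
time: 10.75
tool_pos: [0.5198, -0.147, 0.151]
tcp_rot: [[-0.492, -0.87, 0.0], [-0.87, 0.492, 0.0], [-0.0, -0.0, -1.0]]
contact_force: [-0.3, -0.5, -2.1]
width: 0.205
finger_force: 30.0
```

Request:
drive_tool --pt "0 0.5 0 0 0 0 0" --pt "0 0 0 0 0 0 0" --pt "0 0 0 0 0 0 0"

```text
time: 11.0
tool_pos: [0.5193, -0.1468, 0.151]
tcp_rot: [[-0.492, -0.87, 0.0], [-0.87, 0.492, 0.0], [-0.0, -0.0, -1.0]]
contact_force: [-1.0, 0.6, -2.0]
width: 0.207
finger_force: 30.0
```

```bash
cat >> h.py <<'E'
def look(name=None,n=1):
    """blade/spindle/bar in tool frame, mean force on tool along tool axes"""
    F=[]
    for i in range(n):
        s=observe(); R=np.array(s["tcp_rot"]); F.append(R.T@s["contact_force"]); p=read_camera("wrist")
    s=observe();F.append(np.array(s["tcp_rot"]).T@s["contact_force"])
    P,u,v=pts(p,None,s); L=(P-s["tool_pos"])@R*1000
    if name: save(p,name,(200,120,240,240),2.4)
    print("t",s["time"],"pos",np.round(np.array(s["tool_pos"])*1000,1),"F tool",np.mean(F,0).round(2))
    Z=L[:,2]+ -s["tool_pos"][2]*1000  # minus world z
    B=(abs(L[:,0]-5.0)<1.5)&(L[:,1]>-14)&(L[:,1]<16.5)&(L[:,2]>40)&(L[:,2]<84)
    if B.any(): print("blade x",np.median(L[B,0]).round(2),"flat y",np.percentile(L[B,1],98).round(2))
    S=(Z>-82)&(Z<-75.5)&(np.hypot(L[:,0],L[:,1]-24)<12)
    if S.sum()>20: print("spindle",cv2.minEnclosingCircle(L[S,:2].astype(np.float32)))
    C=(Z>-72)&(Z<-67.5)&(L[:,0]>-22)&(L[:,0]<24)&(L[:,1]<14)&(L[:,1]>-60)
    C&=(abs(L[:,0])>6)&(abs(L[:,0])<13)
    if C.any(): print("bar",C.sum(),np.percentile(L[C],[5,50,95],axis=0).round(1).tolist())
E
python3 -c "
from h import *
look('w4.png',4)"
```

```text
t 11.2 pos [ 519.3 -146.8  151. ] F tool [ 0.04 -0.09  1.13]
blade x 6.27 flat y 15.82
spindle ((1.2380592823028564, 21.539066314697266), 9.132991790771484)
bar 160 [[6.3, -2.7, 79.9], [10.5, 1.4, 81.5], [12.7, 12.7, 83.0]]
```

View pics/w4.png

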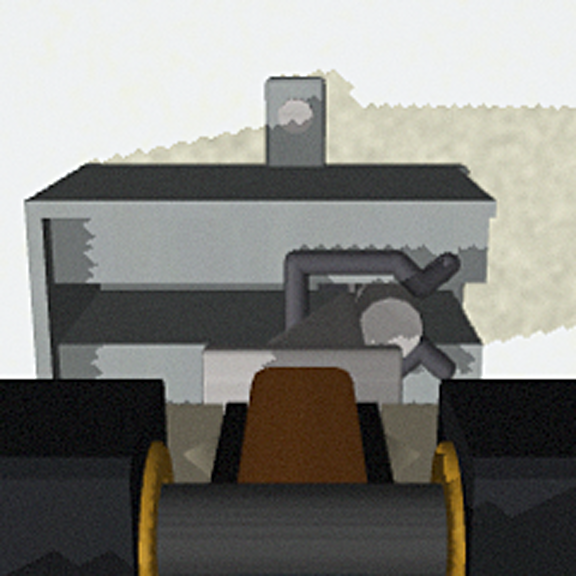

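The tip is about 1 mm short of the spindle: blade edge at (358,320), spindle's left edge at about (361,320). I keep feeling forward in small steps.

Request:
drive_tool --pt "0 0.4 0 0 0 0 0" --pt "0 0 0 0 0 0 0" --pt "0 0 0 0 0 0 0"

```text
time: 11.45
tool_pos: [0.5192, -0.1466, 0.1511]
tcp_rot: [[-0.492, -0.87, 0.0], [-0.87, 0.492, -0.0], [-0.0, -0.0, -1.0]]
contact_force: [1.2, -1.2, -1.3]
width: 0.201
finger_force: 30.0
```

Request:
drive_tool --pt "0 0.4 0 0 0 0 0" --pt "0 0 0 0 0 0 0" --pt "0 0 0 0 0 0 0"

```text
time: 11.7
tool_pos: [0.5191, -0.1465, 0.1512]
tcp_rot: [[-0.492, -0.87, 0.001], [-0.87, 0.492, -0.0], [-0.0, -0.001, -1.0]]
contact_force: [2.9, -1.1, -1.8]
width: 0.202
finger_force: 30.0
```

Request:
drive_tool --pt "0 0.3 0 0 0 0 0" --pt "0 0 0 0 0 0 0" --pt "0 0 0 0 0 0 0"

```text
time: 11.95
tool_pos: [0.519, -0.1464, 0.1512]
tcp_rot: [[-0.492, -0.87, 0.001], [-0.87, 0.492, -0.0], [-0.0, -0.001, -1.0]]
contact_force: [3.8, -3.1, -3.7]
width: 0.207
finger_force: 30.0
```

```bash
cat >> h.py <<'E'
def force(n=4):
    F=[]
    for i in range(n):
        s=observe(); F.append(np.array(s["tcp_rot"]).T@s["contact_force"]); read_camera("side")
    T=np.array(s["tcp_rot"]).T@s["wrist_torque"]
    print(s["time"],np.round(np.array(s["tool_pos"])*1000,2),"F",np.mean(F,0).round(2),"sd",np.std(F,0).round(1),"T",T.round(3))
E
python3 -c "
from h import *
force()"
```

```text
12.1 [ 518.99 -146.33  151.23] F [ 0.71 -5.11  3.07] sd [0.3 0.3 0.4] T [ 2.319  0.28  -0.026]
```

Contact felt (5 N). I ease off and slide down along the spindle.

Request:
drive_tool --pt "0 -0.5 0 0 0 0 0" --pt "0 0 1.5 0 0 0 0" --pt "0 0 1.5 0 0 0 0" --pt "0 0 1.5 0 0 0 0" --pt "0 0 1.5 0 0 0 0" --pt "0 0 1.5 0 0 0 0" --pt "0 0 1.5 0 0 0 0" --pt "0 0 1.5 0 0 0 0" --pt "0 0 1.5 0 0 0 0" --pt "0 0 0 0 0 0 0"

```text
time: 12.98
tool_pos: [0.5191, -0.1465, 0.1387]
tcp_rot: [[-0.492, -0.87, 0.0], [-0.87, 0.492, -0.0], [-0.0, -0.0, -1.0]]
contact_force: [4.6, -2.7, -3.5]
width: 0.203
finger_force: 30.0
```

```bash
python3 -c "
from h import *
force()"
```

```text
13.1333 [ 519.04 -146.47  138.7 ] F [ 0.22 -5.58  2.35] sd [0.4 0.2 0.7] T [2.591 0.033 0.051]
```

Request:
drive_tool --pt "0 -0.4 0 0 0 0 0" --pt "0 0 0 0 0 0 0" --pt "0 0 0 0 0 0 0"

```text
time: 13.43
tool_pos: [0.5191, -0.1466, 0.1387]
tcp_rot: [[-0.493, -0.87, -0.0], [-0.87, 0.493, 0.0], [-0.0, 0.0, -1.0]]
contact_force: [4.9, -2.2, -2.2]
width: 0.204
finger_force: 30.0
```

```bash
python3 -c "
from h import *
force()"
```

```text
13.5833 [ 519.08 -146.56  138.71] F [-0.44 -5.18  3.04] sd [0.3 0.1 0.6] T [ 2.308 -0.256  0.018]
```

Request:
drive_tool --pt "0 -0.6 0 0 0 0 0" --pt "0 0 0 0 0 0 0" --pt "0 0 0 0 0 0 0"

```text
time: 13.88
tool_pos: [0.5192, -0.1468, 0.1387]
tcp_rot: [[-0.493, -0.87, -0.001], [-0.87, 0.493, 0.0], [0.0, 0.001, -1.0]]
contact_force: [2.7, -0.8, -1.9]
width: 0.206
finger_force: 30.0
```

```bash
python3 -c "
from h import *
force()"
```

```text
14.0333 [ 519.17 -146.86  138.7 ] F [-0.31 -2.47  2.05] sd [0.5 0.3 0.5] T [ 0.972 -0.28   0.023]
```

Request:
drive_tool --pt "0 0 1 0 0 0 0" --pt "0 0 1 0 0 0 0" --pt "0 0 1 0 0 0 0" --pt "0 0 1 0 0 0 0" --pt "0 0 1 0 0 0 0" --pt "0 0 1 0 0 0 0" --pt "0 0 1 0 0 0 0" --pt "0 0 0 0 0 0 0"

```text
time: 14.75
tool_pos: [0.5193, -0.1469, 0.1316]
tcp_rot: [[-0.492, -0.87, -0.001], [-0.87, 0.492, 0.0], [0.0, 0.001, -1.0]]
contact_force: [-0.5, -0.6, -0.9]
width: 0.202
finger_force: 30.0
```

```bash
python3 -c "
from h import *
force();look('w5.png')"
```

```text
14.9 [ 519.42 -146.91  131.83] F [-0.11  0.08  0.97] sd [0.6 0.4 0.4] T [-0.136 -0.067 -0.033]
t 15.0 pos [ 519.5 -146.9  131.9] F tool [-0.42  0.43  1.59]
blade x 6.28 flat y 16.2
spindle ((1.0997302532196045, 21.265094757080078), 9.052433013916016)
bar 220 [[6.3, -2.9, 60.6], [9.5, 1.4, 62.3], [12.8, 12.4, 63.8]]
```

View pics/w5.png

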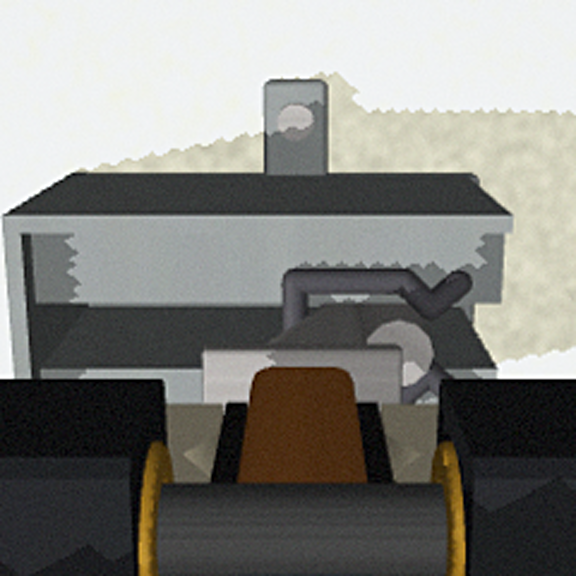

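The blade is against the spindle at (365,325) and the taper nears the back bar at (293,320). Net force is about 0, so I press slightly toward the spindle and descend.

Request:
drive_tool --pt "0 0.5 0 0 0 0 0" --pt "0 0 1 0 0 0 0" --pt "0 0 1 0 0 0 0" --pt "0 0 0 0 0 0 0" --pt "0 0 0 0 0 0 0"

```text
time: 15.42
tool_pos: [0.5193, -0.1467, 0.1299]
tcp_rot: [[-0.492, -0.87, 0.0], [-0.87, 0.492, 0.0], [-0.0, -0.0, -1.0]]
contact_force: [0.8, 0.5, -2.6]
width: 0.202
finger_force: 30.0
```

```bash
python3 -c "
from h import *
force()"
```

```text
15.5667 [ 519.3  -146.72  129.96] F [-0.4  -0.38  2.21] sd [0.4 0.4 0.7] T [ 0.132 -0.03  -0.011]
```

Request:
drive_tool --pt "0 0.4 0 0 0 0 0" --pt "0 0 0.5 0 0 0 0" --pt "0 0 0.5 0 0 0 0" --pt "0 0 0 0 0 0 0" --pt "0 0 0 0 0 0 0"

```text
time: 16.03
tool_pos: [0.5192, -0.1465, 0.1292]
tcp_rot: [[-0.492, -0.87, 0.001], [-0.87, 0.492, -0.0], [-0.0, -0.001, -1.0]]
contact_force: [1.4, -1.6, 0.2]
width: 0.202
finger_force: 30.0
```

```bash
python3 -c "
from h import *
force()"
```

```text
16.1833 [ 519.22 -146.53  129.09] F [ 0.07 -2.17  0.71] sd [0.4 0.4 0.7] T [ 0.949 -0.003 -0.001]
```

Request:
drive_tool --pt "0 0 0.8 0 0 0 0" --pt "0 0 0.8 0 0 0 0" --pt "0 0 0.8 0 0 0 0" --pt "0 0 0.8 0 0 0 0" --pt "0 0 0.8 0 0 0 0" --pt "0 0 0 0 0 0 0"

```text
time: 16.73
tool_pos: [0.5192, -0.1466, 0.1251]
tcp_rot: [[-0.492, -0.87, 0.001], [-0.87, 0.492, -0.0], [-0.0, -0.001, -1.0]]
contact_force: [2.5, -1.9, 1.7]
width: 0.204
finger_force: 30.0
```

```bash
python3 -c "
from h import *
force();look()"
```

```text
16.8833 [ 519.21 -146.55  125.07] F [ 0.08 -2.83 -2.14] sd [0.5 0.4 0.5] T [ 1.26  -0.029 -0.05 ]
t 16.9833 pos [ 519.1 -146.6  125.1] F tool [-0.24 -2.36 -1.93]
blade x 6.25 flat y 16.25
spindle ((1.3655942678451538, 21.104677200317383), 8.82071304321289)
bar 232 [[6.2, -5.5, 53.7], [8.7, -1.2, 55.6], [12.8, 11.2, 57.2]]
```

Request:
drive_tool --pt "0 -0.4 0 0 0 0 0" --pt "0 0 0.7 0 0 0 0" --pt "0 0 0.7 0 0 0 0" --pt "0 0 0.7 0 0 0 0" --pt "0 0 0.7 0 0 0 0" --pt "0 0 0 0 0 0 0"

```text
time: 17.48
tool_pos: [0.5192, -0.1467, 0.122]
tcp_rot: [[-0.492, -0.87, -0.0], [-0.87, 0.492, 0.0], [0.0, 0.0, -1.0]]
contact_force: [2.2, -0.9, 3.0]
width: 0.207
finger_force: 30.0
```

```bash
python3 -c "
from h import *
force(3)"
```

```text
17.5833 [ 519.16 -146.72  122.01] F [-0.35 -2.42 -3.15] sd [0.1 0.2 0.2] T [ 0.904  0.011 -0.014]
```

Request:
drive_tool --pt "0 -0.4 0 0 0 0 0" --pt "0 0 0.7 0 0 0 0" --pt "0 0 0.7 0 0 0 0" --pt "0 0 0.7 0 0 0 0" --pt "0 0 0 0 0 0 0"

```text
time: 18.05
tool_pos: [0.5192, -0.1468, 0.1197]
tcp_rot: [[-0.493, -0.87, -0.001], [-0.87, 0.493, 0.0], [0.0, 0.001, -1.0]]
contact_force: [0.0, 0.2, 2.5]
width: 0.203
finger_force: 30.0
```

```bash
python3 -c "
from h import *
force(3)"
```

```text
18.15 [ 519.24 -146.87  119.76] F [ 0.05  0.08 -2.  ] sd [0.1 0.7 0.3] T [ 0.038  0.017 -0.045]
```

Request:
drive_tool --pt "0 0.2 0 0 0 0 0" --pt "0 0 0.7 0 0 0 0" --pt "0 0 0.7 0 0 0 0" --pt "0 0 0.7 0 0 0 0" --pt "0 0 0 0 0 0 0"

```text
time: 18.62
tool_pos: [0.5192, -0.1468, 0.1178]
tcp_rot: [[-0.492, -0.87, -0.0], [-0.87, 0.492, 0.0], [0.0, 0.0, -1.0]]
contact_force: [0.2, -0.8, 2.5]
width: 0.204
finger_force: 30.0
```

```bash
python3 -c "
from h import *
force(3);look()"
```

```text
18.7167 [ 519.29 -146.76  117.78] F [-0.2   0.14 -2.23] sd [0.6 0.6 0.4] T [-0.018  0.057 -0.013]
t 18.8167 pos [ 519.3 -146.8  117.8] F tool [-0.06  0.17 -1.24]
blade x 6.25 flat y 16.16
spindle ((1.2474777698516846, 22.604955673217773), 7.7350969314575195)
bar 262 [[6.2, -8.3, 46.3], [8.0, -4.2, 48.2], [12.8, 11.1, 50.0]]
```

Request:
drive_tool --pt "0 0.2 0 0 0 0 0" --pt "0 0 0.7 0 0 0 0" --pt "0 0 0.7 0 0 0 0" --pt "0 0 0.7 0 0 0 0" --pt "0 0 0.7 0 0 0 0" --pt "0 0 0 0 0 0 0"

```text
time: 19.32
tool_pos: [0.5193, -0.1467, 0.1149]
tcp_rot: [[-0.492, -0.87, 0.0], [-0.87, 0.492, 0.0], [-0.0, 0.0, -1.0]]
contact_force: [0.8, -0.4, -0.3]
width: 0.203
finger_force: 30.0
```

```bash
python3 -c "
from h import *
force(3)"
```

```text
19.4167 [ 519.3  -146.66  114.89] F [ 0.16 -1.46  0.85] sd [0.4 0.5 0.6] T [ 0.501 -0.052  0.011]
```

```bash
python3 -c "
from h import *
look('w6.png')"
```

```text
t 19.5167 pos [ 519.3 -146.7  114.9] F tool [ 0.13 -0.97  1.7 ]
blade x 6.25 flat y 16.2
spindle ((1.7268974781036377, 23.049400329589844), 7.828885555267334)
bar 260 [[6.1, -9.8, 43.6], [7.8, -5.4, 45.3], [12.8, 11.4, 47.0]]
```

View pics/w6.png

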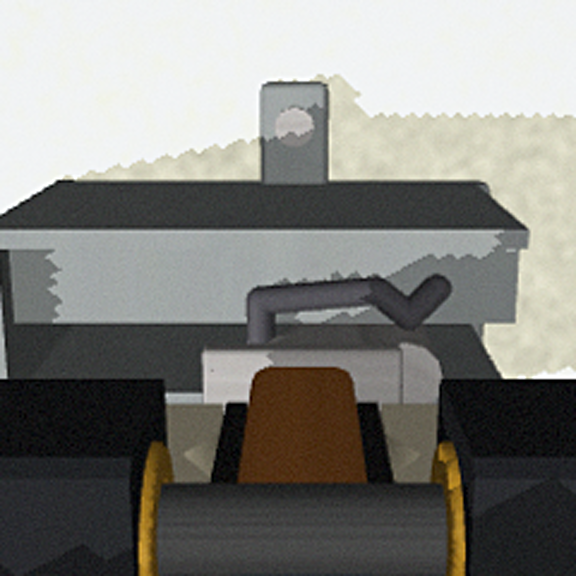

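The clip's leg (380,285) is slanted outward, so it is spread, with the mouth now beside the spindle at (412,320). It is nearly off, so I keep descending.

Request:
drive_tool --pt "0 0 0.7 0 0 0 0" --pt "0 0 0.7 0 0 0 0" --pt "0 0 0.7 0 0 0 0" --pt "0 0 0.7 0 0 0 0" --pt "0 0 0 0 0 0 0"

```text
time: 19.93
tool_pos: [0.5193, -0.1467, 0.1122]
tcp_rot: [[-0.492, -0.87, 0.0], [-0.87, 0.492, 0.0], [-0.0, -0.0, -1.0]]
contact_force: [1.7, -0.7, -0.7]
width: 0.205
finger_force: 30.0
```

```bash
python3 -c "
from h import *
force(3);look()"
```

```text
20.0333 [ 519.24 -146.72  112.18] F [-0.13 -1.44  1.17] sd [0.4 0.4 0.3] T [0.579 0.028 0.001]
t 20.1333 pos [ 519.3 -146.7  112.2] F tool [ 0.12 -0.89  1.24]
blade x 6.28 flat y 16.14
spindle ((2.3735549449920654, 24.526538848876953), 7.044925689697266)
bar 226 [[6.2, -11.1, 41.6], [8.7, -7.1, 42.9], [12.7, 10.4, 44.4]]
```

Request:
drive_tool --pt "0 0 0.8 0 0 0 0" --pt "0 0 0.8 0 0 0 0" --pt "0 0 0.8 0 0 0 0" --pt "0 0 0.8 0 0 0 0" --pt "0 0 0.8 0 0 0 0" --pt "0 0 0 0 0 0 0"

```text
time: 20.63
tool_pos: [0.5192, -0.1467, 0.1081]
tcp_rot: [[-0.492, -0.87, -0.0], [-0.87, 0.492, -0.0], [0.0, 0.0, -1.0]]
contact_force: [1.4, -0.8, -1.8]
width: 0.206
finger_force: 30.0
```

```bash
python3 -c "
from h import *
force(3);look()"
```

```text
20.7333 [ 519.25 -146.7   108.13] F [-0.05 -1.82  2.44] sd [0.2 0.4 0.5] T [ 0.943 -0.02  -0.04 ]
t 20.8333 pos [ 519.2 -146.7  108.2] F tool [ 0.41 -1.55  2.61]
blade x 6.28 flat y 16.18
spindle ((3.374052047729492, 24.563753128051758), 6.121748447418213)
bar 159 [[7.6, -13.7, 37.4], [10.9, -10.3, 38.8], [12.9, -0.0, 40.2]]
```

Request:
drive_tool --pt "0 0 0.8 0 0 0 0" --pt "0 0 0.8 0 0 0 0" --pt "0 0 0.8 0 0 0 0" --pt "0 0 0.8 0 0 0 0" --pt "0 0 0.8 0 0 0 0" --pt "0 0 0 0 0 0 0"

```text
time: 21.33
tool_pos: [0.5192, -0.1467, 0.1042]
tcp_rot: [[-0.492, -0.87, -0.0], [-0.87, 0.492, -0.0], [0.0, 0.0, -1.0]]
contact_force: [1.5, -0.9, -1.7]
width: 0.204
finger_force: 30.0
```

Run:
```python
from h import *
force(2);look()
for n in ["side","scene","wrist"]:
    s=observe();p=read_camera(n)
    for r in trace(p,"clip")[:1]:
        Q,_,_=pts(p,r["pixels"],s); Q=Q[(Q[:,2]>.06)&(Q[:,2]<.08)]
        X=(Q[:,:2]*1000-[502.5,-137.8])@np.array([[.8704,.4924],[-.4924,.8704]])
        print(n,r["score"],r["box"],len(X),np.percentile(X,[1,50,99],axis=0).round(1).tolist(),np.percentile(Q[:,2],[5,95]).round(4))
```

```text
21.3833 [ 519.23 -146.7   104.2 ] F [-0.15 -2.15  2.24] sd [0.2 0.4 0.6] T [ 0.881 -0.071  0.032]
t 21.4833 pos [ 519.3 -146.7  104.3] F tool [ 0.27 -2.45  2.1 ]
blade x 6.31 flat y 10.95
spindle ((3.7636520862579346, 23.805540084838867), 5.5128679275512695)
bar 266 [[9.0, -17.8, 33.7], [11.7, -5.1, 34.9], [12.9, 13.3, 36.2]]
side 0.38 [329.4, 209.4, 14.9, 8.0] 33 [[-4.4, 8.0], [18.8, 15.3], [33.7, 19.1]] [0.0633 0.0712]Traceback (most recent call last):
  File "<stdin>", line 8, in <module>
    return _quantile_unchecked(
        a, q, axis, out, overwrite_input, method, keepdims, weights)
    return _ureduce(a,
                    func=_quantile_ureduce_func,
    ...<5 lines>...
                    overwrite_input=overwrite_input,
                    method=method)
    r = func(a, **kwargs)
    result = _quantile(arr,
                       quantiles=q,
    ...<2 lines>...
                       out=out,
                       weights=wgt)
    slices_having_nans = np.isnan(arr[-1, ...])
                                  ~~~^^^^^^^^^
IndexError: index -1 is out of bounds for axis 0 with size 0
```

Request:
drive_tool --pt "0 0 0.8 0 0 0 0" --pt "0 0 0.8 0 0 0 0" --pt "0 0 0.8 0 0 0 0" --pt "0 0 0.8 0 0 0 0" --pt "0 0 0 0 0 0 0" --pt "0 0 0 0 0 0 0"

```text
time: 22.18
tool_pos: [0.5192, -0.1467, 0.101]
tcp_rot: [[-0.492, -0.87, -0.0], [-0.87, 0.492, 0.0], [0.0, 0.0, -1.0]]
contact_force: [2.0, -1.6, -2.2]
width: 0.207
finger_force: 30.0
```

Request:
drive_tool --pt "0 -0.6 0 0 0 0 0" --pt "0 0 -1 0 0 0 0" --pt "0 0 -3 0 0 0 0" --pt "0 0 -5 0 0 0 0" --pt "0 0 -8 0 0 0 0" --pt "0 0 -10 0 0 0 0" --pt "0 0 -12 0 0 0 0" --pt "0 0 -14 0 0 0 0" --pt "0 0 -14 0 0 0 0" --pt "0 0 -14 0 0 0 0"

```text
time: 23.02
tool_pos: [0.5193, -0.147, 0.1838]
tcp_rot: [[-0.492, -0.87, -0.0], [-0.87, 0.492, 0.0], [0.0, 0.0, -1.0]]
contact_force: [0.2, -0.7, -1.0]
width: 0.204
finger_force: 30.0
```

Request:
drive_tool --pt "0 0 -10 0 0 0 0" --pt "0 0 0 0 0 0 0" --pt "0 0 0 0 0 0 0"

```text
time: 23.27
tool_pos: [0.5198, -0.1469, 0.1928]
tcp_rot: [[-0.493, -0.87, 0.001], [-0.87, 0.493, 0.0], [-0.001, -0.001, -1.0]]
contact_force: [-0.1, -0.0, -2.0]
width: 0.203
finger_force: 30.0
```

Run:
```python
from h import *
force(2);look("w7.png")
p=read_camera("wrist");s=observe()
for r in trace(p,"clip")[:1]:
    Q,_,_=pts(p,r["pixels"],s); Q=Q[(Q[:,2]>.0655)&(Q[:,2]<.075)]
    X=(Q[:,:2]*1000-[502.5,-137.8])@np.array([[.8704,.4924],[-.4924,.8704]])
    print(r["score"],r["box"],len(X),np.percentile(X,[1,50,99],axis=0).round(1).tolist(),np.percentile(Q[:,2],[5,95]).round(4))
```

```text
23.3167 [ 519.32 -146.91  191.96] F [0.11 0.34 1.49] sd [0.  0.2 0.5] T [-0.098 -0.004  0.026]
t 23.4167 pos [ 519.1 -147.   191.3] F tool [0.01 0.04 1.54]
blade x 6.32 flat y 14.04
spindle ((0.5068297982215881, 22.101524353027344), 7.921384334564209)
bar 348 [[-12.4, -18.4, 120.7], [7.5, -11.9, 122.0], [12.8, 13.1, 123.3]]
0.62 [294.3, 210.9, 65.3, 50.9] 1095 [[-3.6, -16.9], [26.3, -9.3], [37.9, 16.2]] [0.0677 0.0708]
```

View pics/w7.png

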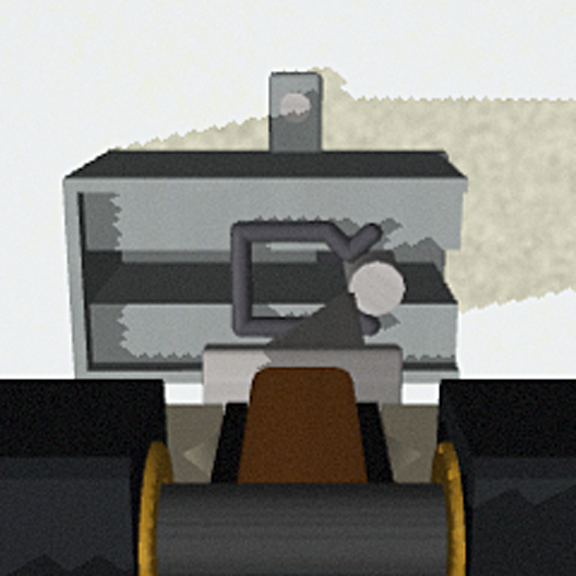

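The clip is off the spindle. Its legs are parallel and relaxed, the mouth at (350,250) has cleared the spindle (378,288), and the back bar at (241,280) is about 35 mm along. Now the wedge goes back to the stand.

Request:
drive_tool --pt "-20 8.6 0 0 0 0 0" --pt "-32 13.9 0 0 0 0 0" --pt "-32 13.9 0 0 0 0 0" --pt "-32 13.9 0 0 0 0 0" --pt "-32 13.9 0 0 0 0 0" --pt "-32 13.9 0 0 0 0 0" --pt "-32 13.9 0 0 0 0 0" --pt "-32 13.9 0 0 0 0 0" --pt "-32 13.9 0 0 0 0 0" --pt "-18.5 7.7 0 0 0 0 0"

```text
time: 24.35
tool_pos: [0.5539, 0.1752, 0.1915]
tcp_rot: [[-0.491, -0.871, -0.0], [-0.871, 0.491, -0.0], [0.0, 0.0, -1.0]]
contact_force: [0.9, -0.0, -1.4]
width: 0.203
finger_force: 30.0
```

Request:
drive_tool --pt "0 0 0 0 0 -0.0923 0" --pt "0 0 0 0 0 -0.0923 0" --pt "0 0 0 0 0 -0.0923 0" --pt "0 0 0 0 0 0 0" --pt "0 0 0 0 0 0 0" --pt "0 0 0 0 0 0 0"

```text
time: 24.85
tool_pos: [0.5537, 0.1719, 0.1918]
tcp_rot: [[-0.239, -0.971, -0.0], [-0.971, 0.239, -0.0], [0.0, 0.0, -1.0]]
contact_force: [-0.4, -0.8, -1.1]
width: 0.203
finger_force: 30.0
```

Run:
```python
from h import *
s=observe();R=np.array(s["tcp_rot"]);print(s["tool_pos"],R.round(4).tolist())
p=read_camera("wrist");P,u,v=pts(p,None,s);L=(P-s["tool_pos"])@R*1000
B=(abs(L[:,0]-6.3)<1)&(abs(L[:,1])<18)&(L[:,2]>44)&(L[:,2]<84);print("blade",np.median(L[B,0]),np.percentile(L[B,1],98),np.median(L[B&(L[:,2]>70)],0))
m=(np.hypot(P[:,0]-.554,P[:,1]-.171)<.048)&(P[:,2]>.071)&(P[:,2]<.0765)
r=cv2.minAreaRect((P[m,:2]*1000).astype(np.float32));print(m.sum(),r)
c=np.array([553.5,171.1,74])-np.array(s["tool_pos"])*1000; print("mouth(old est) in tool",(R.T@c).round(2))
# pocket: dark region pixels lower than top
pk=(np.hypot(P[:,0]-.5535,P[:,1]-.171)<.02)&(P[:,2]<.06)
if pk.any(): print("pocket",pk.sum(),np.percentile(L[pk],[2,98],axis=0).round(1).tolist())
T=L[m];print("top tool x range",np.percentile(T[:,0],[0.5,99.5]),"y",np.percentile(T[:,1],[.5,99.5]))
```

```text
[0.55372611 0.17192334 0.19184032] [[-0.2389, -0.9711, -0.0005], [-0.9711, 0.2389, -0.0003], [0.0004, 0.0004, -1.0]]
blade 6.0868759701581885 13.956227755933167 [ 6.07974163 10.98334041 75.29758311]
5025 ((553.8538818359375, 171.58953857421875), (54.56401824951172, 64.01612091064453), 76.79821014404297)
mouth(old est) in tool [ 8.0000e-01 -2.0000e-02  1.1784e+02]
pocket 669 [[-7.3, -15.4, 132.3], [-0.5, 15.0, 181.8]]
top tool x range [-24.88371286  27.4380451 ] y [-32.02041827  31.56211196]
```

Request:
drive_tool --pt "-0.5 -0.3 8 0 0 0 0" --pt "0 0 8 0 0 0 0" --pt "0 0 8 0 0 0 0" --pt "0 0 4 0 0 0 0" --pt "0 0 4 0 0 0 0" --pt "0 0 4 0 0 0 0" --pt "0 0 4 0 0 0 0" --pt "0 0 0 0 0 0 0"

```text
time: 25.57
tool_pos: [0.5539, 0.1724, 0.1513]
tcp_rot: [[-0.236, -0.972, -0.001], [-0.972, 0.236, -0.0], [0.001, 0.001, -1.0]]
contact_force: [-0.5, 0.2, -1.2]
width: 0.205
finger_force: 30.0
```

Request:
drive_tool --pt "0 0 5 0 0 0 0" --pt "0 0 5 0 0 0 0" --pt "0 0 5 0 0 0 0" --pt "0 0 5 0 0 0 0" --pt "0 0 5 0 0 0 0" --pt "0 0 5 0 0 0 0" --pt "0 0 0 0 0 0 0"

```text
time: 26.15
tool_pos: [0.5536, 0.1722, 0.1208]
tcp_rot: [[-0.236, -0.972, -0.002], [-0.972, 0.236, -0.001], [0.001, 0.001, -1.0]]
contact_force: [1.1, -0.6, -1.4]
width: 0.206
finger_force: 30.0
```

```bash
python3 -c "
from h import *
force(2)"
```

```text
26.2 [553.89 172.3  121.43] F [ 0.25 -0.5   1.03] sd [0.1 0.7 0.3] T [-0.084 -0.008  0.062]
```

Request:
drive_tool --pt "0 0 5 0 0 0 0" --pt "0 0 5 0 0 0 0" --pt "0 0 5 0 0 0 0" --pt "0 0 5 0 0 0 0" --pt "0 0 4 0 0 0 0" --pt "0 0 3 0 0 0 0" --pt "0 0 1 0 0 0 0" --pt "0 0 0 0 0 0 0" --pt "0 0 0 0 0 0 0"

```text
time: 27.0
tool_pos: [0.5543, 0.1726, 0.0942]
tcp_rot: [[-0.236, -0.972, 0.0], [-0.972, 0.236, -0.0], [-0.0, -0.0, -1.0]]
contact_force: [-0.5, -0.0, -1.6]
width: 0.204
finger_force: 30.0
```

```bash
python3 -c "
from h import *
force(3)"
```

```text
27.1 [554.4  172.62  94.4 ] F [-0.08  0.15  1.77] sd [0.6 0.6 0.2] T [-0.146  0.007  0.068]
```

Request:
drive_tool --pt "0 0 0.8 0 0 0 0" --pt "0 0 0.7 0 0 0 0" --pt "0 0 0 0 0 0 0" --pt "0 0 0 0 0 0 0"

```text
time: 27.48
tool_pos: [0.5542, 0.1725, 0.0927]
tcp_rot: [[-0.236, -0.972, -0.0], [-0.972, 0.236, -0.0], [0.0, 0.0, -1.0]]
contact_force: [0.2, 0.3, -2.1]
width: 0.204
finger_force: 30.0
```

```bash
python3 -c "
from h import *
force(2)"
```

```text
27.5333 [554.22 172.54  92.66] F [-0.24  0.21  1.94] sd [0.1 0.3 0.1] T [-0.06  -0.008  0.005]
```

Request:
drive_tool --pt "0 0 0.4 0 0 0 0" --pt "0 0 0 0 0 0 0.25" --pt "0 0 0 0 0 0 0.3" --pt "0 0 0 0 0 0 0.45" --pt "0 0 0 0 0 0 0.6" --pt "0 0 0 0 0 0 0.6" --pt "0 0 0 0 0 0 0.6" --pt "0 0 0 0 0 0 0.6"

```text
time: 28.25
tool_pos: [0.5542, 0.1725, 0.0923]
tcp_rot: [[-0.236, -0.972, 0.0], [-0.972, 0.236, 0.0], [-0.0, -0.0, -1.0]]
contact_force: [-0.5, -0.1, 0.3]
width: 0.58
finger_force: 0.0
```

Request:
drive_tool --pt "0 0 -5 0 0 0 0.7" --pt "0 0 -15 0 0 0 0.7" --pt "0 0 -20 0 0 0 0.8" --pt "0 0 -20 0 0 0 0.8" --pt "0 0 -20 0 0 0 0.8" --pt "0 0 -20 0 0 0 0.8" --pt "0 0 -20 0 0 0 0.8" --pt "0 0 -20 0 0 0 0.8" --pt "0 0 0 0 0 0 0.8" --pt "0 0 0 0 0 0 0.8"

```text
time: 29.08
tool_pos: [0.5547, 0.1728, 0.2339]
tcp_rot: [[-0.236, -0.972, 0.003], [-0.972, 0.236, 0.002], [-0.002, -0.002, -1.0]]
contact_force: [0.3, -0.2, 0.0]
width: 0.799
finger_force: 0.0
```

Run:
```python
from h import *
s=observe(); print(s["tool_pos"],s["width"],s["finger_force"])
p=read_camera("wrist"); P,u,v=pts(p,None,s)
for nm,z0,z1,r in [("top",.071,.0765,.048),("collar",.0775,.083,.03),("handle",.136,.15,.025)]:
    Q=P[(np.hypot(P[:,0]-.554,P[:,1]-.172)<r)&(P[:,2]>z0)&(P[:,2]<z1)]; print(nm,len(Q),cv2.minAreaRect((Q[:,:2]*1000).astype(np.float32)) if len(Q) else 0, np.percentile(Q[:,2],[5,50,95]))
e=np.array([[.8704,.4924],[-.4924,.8704]])
for n in ["side","scene"]:
    p=read_camera(n)
    for r in trace(p,"clip")[:1]:
        Q,_,_=pts(p,r["pixels"]); Q=Q[(Q[:,2]>.064)&(Q[:,2]<.08)]
        if len(Q): print(n,r["score"],r["box"],np.percentile((Q[:,:2]*1000-[502.5,-137.8])@e,[2,98],axis=0).round(1).tolist())
```

```text
[0.55474866 0.17284055 0.23393327] 0.7985303134496615 0.0
top 3662 ((553.838623046875, 171.3984375), (54.25374984741211, 64.23912811279297), 76.64456939697266) [0.07289799 0.07407152 0.07524744]
collar 758 ((552.7929077148438, 171.44032287597656), (25.771806716918945, 35.99636459350586), 76.64672088623047) [0.07793159 0.07906182 0.08048438]
handle 1008 ((552.7998657226562, 171.6049041748047), (22.218402862548828, 17.916446685791016), 77.14663696289062) [0.1400092  0.1427541  0.14400994]
side 0.46 [328.6, 206.9, 14.0, 10.5] [[0.1, -9.0], [36.6, 20.1]]
scene 0.46 [264.2, 233.9, 11.5, 12.9] [[3.4, -12.4], [39.0, 17.9]]
```

```bash
python3 -c "
from cell import close_job
print(close_job())"
```

```text
the job is handed in; nothing more can be done
None
```

The job is handed in, with no verdict returned: the clip is off the spindle and lies on the ledge, its back bar about 35 mm from the bore's centre, and the wedge is released upright and seated in its brown stand.

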